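# Press the test cartridge into the reader's corner and hold it

### The job

Pull the orange cartridge up out of its sprung pocket in the charging dock, stand it flat on the reader's stage and slide it into the corner so that it sits flush against both metal fences. Finish while still gripping it and pressing it firmly against both fences at once: do not let go. Leave the blue cartridge in the dock and do not disturb the two small black bottles that stand between dock and reader.

Things in the scene. Friction and masses are not known exactly. Their poses are not given: they have to be found in the camera images.
- cartridge_center (a point): Centre (31 mm above its underside) of the orange cartridge, 62 mm tall, 0.15 to 0.31 kg: a 54 x 54 mm square base, 28 mm tall, with a black groove in its x and -x sides, and a grip rib on top. z up. At the start it sits in one of the dock's two pockets (either one), axes parallel to the dock's, with 1 mm of play. Any of its sides may face either fence.
- cartridge_rib (a point): Middle of the orange cartridge's grip rib, on its axis, 45 mm above its underside. The orange rib stands on the middle of the base, 40 mm long (along the cartridge's x), 20 mm thick (along its y), from 28 to 62 mm above the underside. Grip it from above across its 20 mm thickness, with 30 N or more.
- spare_center (a point): Centre of the blue cartridge, same shape, in the dock's other pocket. It must stay there.
- dock: Grey charging dock, fixed to the table, 88 x 186 mm and 32 mm high. Origin on the table; x from -38 to +50 mm, y from -93 to +93 mm. Two pockets 56 x 56 mm, centred at x = 0, y = +55 and -55 mm, floor 10 mm above the table, rim at 32 mm, so a cartridge's base stands 6 mm proud of the rim. Its place and yaw vary.
- pocket_l (a point): Middle of the floor of the dock's pocket on its +y side, 10 mm above the table. In the +x wall of the pocket a sprung, rounded steel nose reaches 4 mm in and sits in the cartridge's groove: a straight pull up of about 9 to 15 N (weight included) snaps it out in the first 10 mm of lift; beyond 22 mm of lift the cartridge is clear of the pocket.
- pocket_r (a point): Middle of the floor of the dock's pocket on its -y side, 10 mm above the table; same as the other.
- reader: White table-top reader, fixed to the table: flat black stage, its top 14 mm above the table, x from -80 to +80 mm and y from -110 to +54 mm of its origin (origin on the table), and beyond it on the +y side a display housing, y from +50 to +110 mm, 50 mm high. Two aluminium fences make an L on the stage. Stage and fences are slippery (friction about 0.2).
- corner (a point): Inner corner of the two fences, at stage height (14 mm above the table); axes parallel to the reader's. The end fence's face is the plane x = 0 of this frame, the side fence's face the plane y = 0; the free stage is at x < 0 and y < 0. A cartridge home in the corner has its centre at x = -27, y = -27, z = +31 mm in this frame.
- end_fence: Aluminium fence on the stage, 12 mm thick, 24 mm high above the stage, its face towards the reader's -x, running 110 mm along y from the corner (origin at the corner, axes as the reader's). Rigid.
- side_fence: Aluminium fence, 12 mm thick, 24 mm high above the stage, its face towards the reader's -y, running 125 mm along x from the corner (origin at the corner, axes as the reader's). Rigid.
- dropper_a: Small black dropper bottle with white cap, 30 mm across, 72 mm tall, standing between dock and reader; origin at the middle of its underside. Loose: lift over it or go round it.
- dropper_b: Small black dropper bottle, same size, loose, standing between dock and reader but farther from the robot; origin at the middle of its underside.
Mind the look-alikes: they are no part of the job. What is shaped like the dock but red or yellow is not meant.

How it is judged:
By the outcome, as a careful person would: the job done as asked, in the order asked, and still so for the second after the job is handed in, while the arm keeps its last pose, push and grip.
It also fails if it takes over 58 s, if anything falls off the work surface, if the arm or the gripper's body presses on something with over 40 N, if the wrist force passes 120 N, or if a joint passes its speed limit or range.

### The arm

A 7-joint arm with a two-finger parallel gripper is mounted at the origin on the work surface. World frame = base frame: x ahead of the robot, y to its left, z up, the work surface at z = 0. Lengths are in mm, angles in rad, forces in N, time in s.
With the tool pointing down it reaches from about 400 to 875 mm from the base axis. Payload 4.4 kg.
Tool frame: the origin (TCP) lies between the finger pads; the fingertips stand 22 mm ahead of it and the grasp point (between the pads) lies 3 mm ahead of it; z points along the fingers, y is the line along which they close (so a half turn about z gives the same grasp; the last joint's range is limited). The gripper opens to 85 mm and grips with 20 to 120 N. Pads are 22 mm wide; open, the fingers measure 114 mm over their backs; the gripper's body (76 mm by 85 mm) begins 54 mm behind the grasp point. The pads swing forward as they close: fully open they stand 13 mm farther back than shut.
Start: joints at [1.157, 0.628, 0.038, 1.517, -0.027, 0.996, -0.02], TCP at [221.567, -611.086, 253.313] pointing down, gripper open.
Joint ranges: [-3.06, 3.06], [-0.37, 2.12], [-1.25, 1.32], [0.18, 2.47], [-1.1, 4.24], [0.23, 1.98], [-2.94, 2.94]. Speed limits (rad/s): [2.57, 2.57, 3.14, 3.14, 3.14, 3.14, 3.14].

### API

Orientations are given as [roll, pitch, yaw] about the fixed x, y, z axes, in that order (R = Rz(yaw) Ry(pitch) Rx(roll)).
In Python, from cell import ctrl gives the robot as it stands.
- The arm moves only by the tool step_arm, never from a script. Its argument "plan" is a list of rows, each an object of numbers: "dx", "dy", "dz": the shift along the tool's x, y, z scaled (see below); "ax", "ay", "az": the turn, a rotation vector about the tool's x, y, z scaled (see below); "gripper": the opening, from 0 (shut) to 1 (fully open). A call has 1 to 20 rows; each row shifts and turns the commanded pose from where the row before left it, along the tool's axes as they then stand; what a row does not reach is not made up. The controller multiplies each number of a shift by 0.3 m and each number of a turn by 90 degrees. A row lasts 1/8 s, in which the tool goes at most 62.5 mm and 10.7 degrees, less where a joint would pass 70% of its speed; a pose out of reach is approached as far as the arm can. A call with a number of a shift or a turn outside -1 to 1 is refused whole. A call with a gripper value outside its range is refused whole. The fingers move at their own pace and stop on an object; the grip force is fixed at half the most. Time passes only in rows, so rows that do not move let the fingers close. It gives the time, the measured TCP pose, the force, the opening and the grip force at its end, in the units of the state.
- ctrl.read_state(): the state, without advancing time (a new reading comes with each control period).
- ctrl.get_image(name): name is "scene" or "top" or "wrist"; returns a dict with "color" (400x640x3 uint8, red, green, blue), "range_z" (400x640 float32, mm along the optical axis (not along the pixel's ray), 0 where there is no reading), "fx", "fy", "cx", "cy" (pixels), "T" (4x4, takes a point from camera to world coordinates); the wrist camera has in their place "T_tool_cam" (4x4, takes a point from camera to tool coordinates, whose origin is the TCP and whose axes are the flange's). Camera axes: x right, y down, z forward; pixel columns grow to the right and rows downward; lengths in mm; the calibration is good to about 2 mm. A picture is of the moment at which its call begins: read the wrist's pose just before it.
- ctrl.finish_job(): hands the job in; it is judged then, once.
The state is a dict: "clock": time; "qpos": joint angles; "qd": joint speeds; "tau": joint torques, N m; "eef_pos": TCP position; "tool_rot": TCP orientation; "force": force on the tool from outside, world axes, zero at the start; "torque": the same for the moment, N m; "width": finger opening in mm; "gripper_force": force on a finger pad.
Only numpy, scipy, OpenCV 4.12 (cv2) and the standard library are available. Lean on these libraries where they do the work, as an engineer would, in place of code of your own. Each camera call takes 0.05 s, during which the arm holds its last target. There are 200 camera calls.

## Working session

There is one attempt and no reset: what is moved stays moved. The work goes in short steps, Python scripts to look and compute and a tool call to move; the robot and the scene stay as the last step left them, time stands still between calls to the robot, and variables do not carry over. Pictures are saved under pics/ and viewed, at most 12 in all, crops included, and the job is handed in when it is done.

Besides the shell and the picture viewer there is one more tool, called after "Call:" by a JSON object that holds its "op" and its "data". step_arm: Moves the arm, as the interface text tells. Shifts and turns lie within -1 to 1; 1 stands for 0.3 m of shift or 90 degrees of turn. Its arguments: {"type":"object","properties":{"plan":{"type":"array"}},"required":["plan"]}

```bash
mkdir -p pics; cat > h.py <<'E'
import numpy as np, cv2
from cell import ctrl
def snap(n,f=None):
    im=ctrl.get_image(n)
    np.savez(f'pics/{f or n}.npz',**im)
    cv2.imwrite(f'pics/{f or n}.png',im['color'][:,:,::-1]); return im
def world(im,T=None):
    z=im['range_z'];v,u=np.mgrid[:z.shape[0],:z.shape[1]]
    P=np.stack([(u-im['cx'])/im['fx']*z,(v-im['cy'])/im['fy']*z,z],-1)
    T=im['T'] if T is None else T
    return P@T[:3,:3].T+T[:3,3]
E
python3 - <<'E'
from h import *
s=ctrl.read_state();print(s)
for n in('scene','top'):
    im=snap(n);print(im['T'].round(3),im['fx'],im['cx'])
E
```

```text
{'clock': 0.0, 'qpos': array([ 1.1571938 ,  0.62935643,  0.03841245,  1.51840232, -0.02698923,
        0.99628345, -0.0199956 ]), 'qd': array([ 0.00122609, -0.00123752, -0.00126469, -0.00116508,  0.00069162,
        0.0005642 , -0.00077516]), 'tau': array([-1.29533702e-03, -5.63394964e+01,  1.22637894e+00, -1.93446386e+01,
        1.10674641e-02,  1.03942497e-02,  1.03308406e-05]), 'eef_pos': array([ 221.37741459, -610.50365787,  252.37085509]), 'tool_rot': array([-3.13966035e+00,  1.84150887e-05,  3.47835889e-01]), 'force': array([ 0.53128021, -0.16987514, -0.41000983]), 'torque': array([ 0.00489721,  0.05101255, -0.02419714]), 'gripper_force': 0.0, 'width': 85.28664332502649}
[[ 5.340000e-01  5.750000e-01 -6.200000e-01  1.175535e+03]
 [ 8.450000e-01 -3.450000e-01  4.080000e-01 -3.681460e+02]
 [ 2.100000e-02 -7.420000e-01 -6.700000e-01  8.337780e+02]
 [ 0.000000e+00  0.000000e+00  0.000000e+00  1.000000e+00]] 478.8168904137047 321.6610169001695
[[-1.800000e-02 -9.980000e-01  5.700000e-02  3.884150e+02]
 [-9.990000e-01  1.600000e-02 -2.800000e-02  1.340640e+02]
 [ 2.700000e-02 -5.800000e-02 -9.980000e-01  1.274748e+03]
 [ 0.000000e+00  0.000000e+00  0.000000e+00  1.000000e+00]] 383.9902814526748 319.00078191688067
```

View pics/top.png

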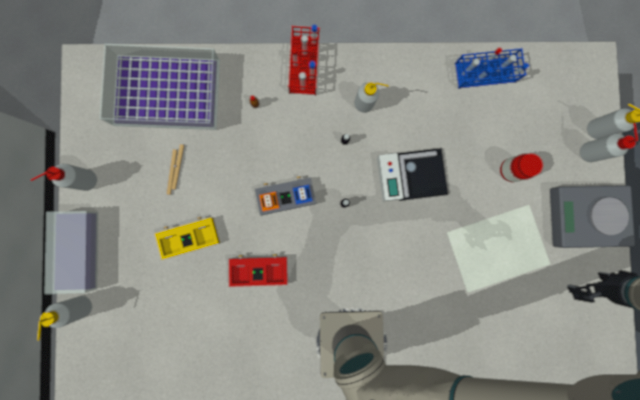

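View pics/scene.png

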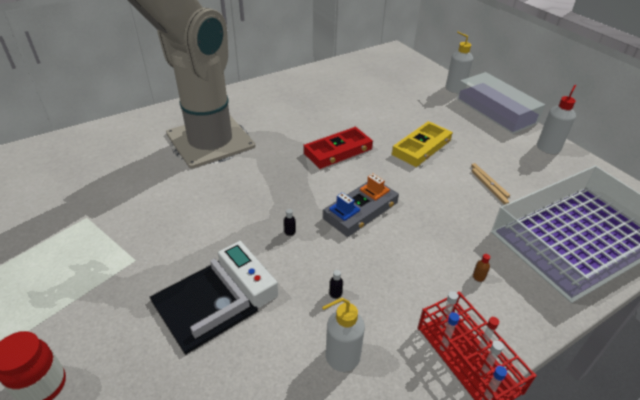

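The top view shows three dock-shaped things: grey (285,196), red (258,270) and yellow (187,237). Only the grey one is the charging dock, holding orange (268,201) and blue (302,193). The reader is at (412,175), its display to the left (world +y). The bottles are at (345,139) and (345,202). Next I'll enlarge and measure.

```bash
python3 - <<'E'
from h import *
t=dict(np.load('pics/top.npz'));s=dict(np.load('pics/scene.npz'))
a=cv2.resize(t['color'][120:220,245:455],(800,380),interpolation=cv2.INTER_CUBIC)
cv2.imwrite('pics/crop1.png',a[:,:,::-1])
W=world(t)
for n,(u,v) in dict(orange=(268,200),blue=(302,192),dockmid=(286,197),botA=(345,202),botB=(345,139),stage=(425,180),disp=(392,185),table=(330,230)).items():
    print(n,W[v-1:v+2,u-1:u+2].reshape(-1,3).mean(0).round(0))
def fit(im,mask,n):
    W=world(im);p=W[mask];r=cv2.minAreaRect(p[:,:2].astype(np.float32));print(n,len(p),p.mean(0).round(1),r)
for nm,im in(('top',t),('scene',s)):
    W=world(im);h=cv2.cvtColor(im['color'],cv2.COLOR_RGB2HSV)
    near=(W[...,0]>350)&(W[...,0]<680)&(W[...,1]>-350)&(W[...,1]<350)
    H,S,V=[h[...,i] for i in range(3)]
    fit(im,near&(H<15)&(S>140)&(V>90)&(W[...,2]>20)&(W[...,1]>80),nm+' orange')
    fit(im,near&(H>100)&(H<130)&(S>120)&(W[...,2]>20)&(W[...,1]>20)&(W[...,1]<200),nm+' blue')
    fit(im,near&(W[...,2]>7)&(W[...,1]<-20)&(W[...,1]>-330)&(W[...,2]<22)&(V<70),nm+' stage')
    fit(im,near&(W[...,2]>44)&(W[...,2]<56)&(W[...,1]<-20)&(W[...,0]<620),nm+' disp')
    fit(im,near&(W[...,2]>25)&(W[...,2]<40)&(W[...,1]>40)&(W[...,0]>440)&(W[...,0]<560),nm+' dock')
E
```

```text
orange [468. 259.  74.]
blue [491. 153.  74.]
dockmid [480. 205.  33.]
botA [458.  18.  72.]
botB [662.  12.  54.]
stage [ 531. -256.   12.]
disp [ 512. -137.   51.]
table [370.  63.  -1.]
top orange 154 [459.2 248.6 151.9] ((448.9501647949219, 207.44442749023438), (177.78765869140625, 67.73755645751953), 71.3360595703125)
top blue 189 [482.  151.9  90.5] ((452.0907287597656, 146.80088806152344), (129.85687255859375, 53.21929168701172), 10.377941131591797)
top stage 1468 [ 542.4 -262.3   13.7] ((552.4531860351562, -247.06854248046875), (154.82049560546875, 150.1927032470703), 6.274934768676758)
top disp 826 [ 540.1 -135.2   49.9] ((546.1980590820312, -188.7192840576172), (148.89950561523438, 167.2219696044922), 5.921782970428467)
top dock 1227 [488.5 203.8  33.1] ((489.21527099609375, 207.69496154785156), (98.8021240234375, 186.35475158691406), 11.072975158691406)
scene orange 325 [477.  250.6  44.2] ((469.5594787597656, 260.3833923339844), (55.64143371582031, 62.85968017578125), 10.756580352783203)
scene blue 392 [497.3 143.8  43.1] ((485.4721984863281, 157.6231231689453), (61.51985168457031, 75.29936218261719), 8.536690711975098)
scene stage 3785 [ 552.9 -262.    12.3] ((553.754150390625, -245.52911376953125), (161.89678955078125, 163.861083984375), 6.112920761108398)
scene disp 1561 [ 546.7 -139.1   48.5] ((541.6171264648438, -138.50732421875), (152.9483184814453, 59.916839599609375), 5.568079948425293)
scene dock 1443 [497.3 194.9  31.6] ((488.95098876953125, 206.33251953125), (101.80661010742188, 191.25115966796875), 10.868856430053711)
```

View pics/crop1.png

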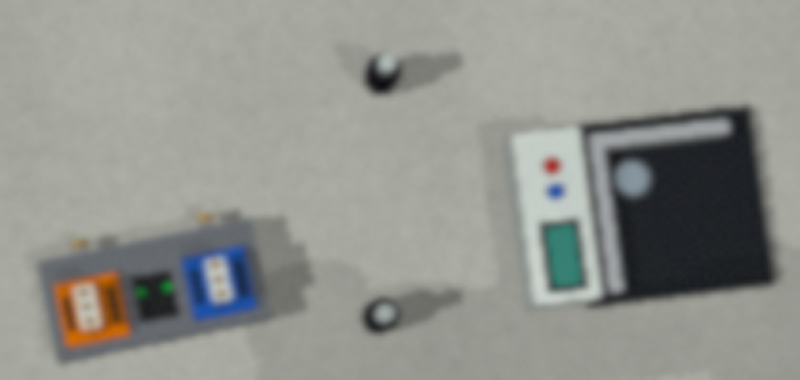

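The crop confirms the grey dock: orange at crop (92,308), so pocket_l, and blue at (220,282), with rib length along the dock's x. The reader's fences form an L with its corner near crop (605,148). Both poses are plausible: dock yaw about 11°, reader yaw about 6°. Next I'll fly over the reader for a wrist look.

Call:
{"op": "step_arm", "data": {"plan": [{"dx": 0.137,"dy": -0.085,"dz": -0.017,"gripper": 1},{"dx": 0.137,"dy": -0.085,"dz": -0.017,"gripper": 1},{"dx": 0.137,"dy": -0.085,"dz": -0.017,"gripper": 1},{"dx": 0.137,"dy": -0.085,"dz": -0.017,"gripper": 1},{"dx": 0.137,"dy": -0.085,"dz": -0.017,"gripper": 1},{"dx": 0.137,"dy": -0.085,"dz": -0.017,"gripper": 1},{"dx": 0.137,"dy": -0.085,"dz": -0.017,"gripper": 1},{"dx": 0.137,"dy": -0.085,"dz": -0.017,"gripper": 1},{"dx": 0.137,"dy": -0.085,"dz": -0.017,"gripper": 1},{"dx": 0.137,"dy": -0.085,"dz": -0.017,"gripper": 1},{"az": 0.078,"gripper": 1},{"az": 0.078,"gripper": 1},{"gripper": 1},{"gripper": 1}]}}

```text
invalid input
```

```bash
cat >> h.py <<'E'
from scipy.spatial.transform import Rotation as R
def tool(s):
    T=np.eye(4);T[:3,:3]=R.from_euler('xyz',s['tool_rot']).as_matrix();T[:3,3]=s['eef_pos'];return T
def wrist(f):
    s=ctrl.read_state();im=snap('wrist',f);im['T']=tool(s)@im['T_tool_cam'];np.savez(f'pics/{f}.npz',**im);return s,im
E
python3 - <<'E'
from h import *
s,im=wrist('w1');print(s['clock'],s['eef_pos'],s['tool_rot'],im['T_tool_cam'].round(3),im['fx'])
W=world(im);print(W[::80,::80].round(0).reshape(-1,8,3)[2])
E
```

```text
0.1 [ 221.46216631 -610.55838421  252.50807201] [-3.13991196e+00 -5.13071948e-05  3.47860126e-01] [[  -0.      -0.962   -0.274   69.167]
 [   1.      -0.      -0.      -0.7  ]
 [  -0.      -0.274    0.962 -121.572]
 [   0.       0.       0.       1.   ]] 288.6079110416552
[[  92. -210.   -0.]
 [ 129. -310.    1.]
 [ 164. -407.    1.]
 [ 199. -504.    1.]
 [ 234. -602.    1.]
 [ 270. -699.    1.]
 [ 302. -764.   58.]
 [ 332. -845.   60.]]
```

View pics/w1.png

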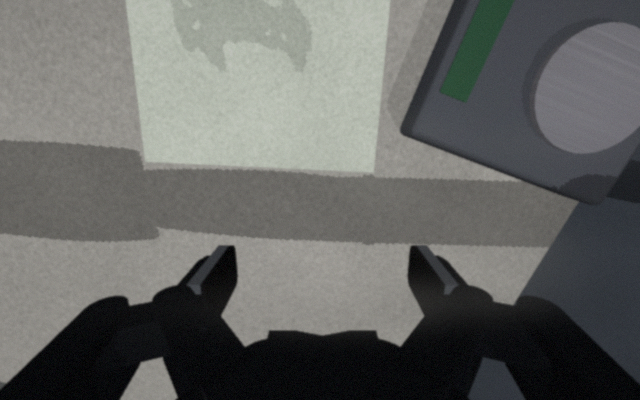

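The picture shows the start view over the paper and scale: the move was refused, probably because the rows lacked some keys. I'll send full rows.

Call:
{"op": "step_arm", "data": {"plan": [{"dx": 0.137,"dy": -0.085,"dz": -0.017,"ax": 0,"ay": 0,"az": 0,"gripper": 1},{"dx": 0.137,"dy": -0.085,"dz": -0.017,"ax": 0,"ay": 0,"az": 0,"gripper": 1},{"dx": 0.137,"dy": -0.085,"dz": -0.017,"ax": 0,"ay": 0,"az": 0,"gripper": 1},{"dx": 0.137,"dy": -0.085,"dz": -0.017,"ax": 0,"ay": 0,"az": 0,"gripper": 1},{"dx": 0.137,"dy": -0.085,"dz": -0.017,"ax": 0,"ay": 0,"az": 0,"gripper": 1},{"dx": 0.137,"dy": -0.085,"dz": -0.017,"ax": 0,"ay": 0,"az": 0,"gripper": 1},{"dx": 0.137,"dy": -0.085,"dz": -0.017,"ax": 0,"ay": 0,"az": 0,"gripper": 1},{"dx": 0.137,"dy": -0.085,"dz": -0.017,"ax": 0,"ay": 0,"az": 0,"gripper": 1},{"dx": 0.137,"dy": -0.085,"dz": -0.017,"ax": 0,"ay": 0,"az": 0,"gripper": 1},{"dx": 0.137,"dy": -0.085,"dz": -0.017,"ax": 0,"ay": 0,"az": 0,"gripper": 1},{"dx": 0,"dy": 0,"dz": 0,"ax": 0,"ay": 0,"az": 0.078,"gripper": 1},{"dx": 0,"dy": 0,"dz": 0,"ax": 0,"ay": 0,"az": 0.078,"gripper": 1},{"dx": 0,"dy": 0,"dz": 0,"ax": 0,"ay": 0,"az": 0,"gripper": 1},{"dx": 0,"dy": 0,"dz": 0,"ax": 0,"ay": 0,"az": 0,"gripper": 1}]}}

```text
clock: 1.9
eef_pos: [520.9, -231.3, 304.2]
tool_rot: [-3.141, 0.0, 0.105]
force: [-0.1, 0.5, -1.4]
width: 85.6
gripper_force: 0.0
```

```bash
python3 - <<'E'
from h import *
s,im=wrist('w2')
W=world(im);V=im['color'].max(-1)
for n,m in dict(stage=(abs(W[...,2]-14)<4)&(V<90),fence=(abs(W[...,2]-38)<4)&(V>100)).items():
    p=W[m&(W[...,0]>430)];print(n,len(p),p.mean(0).round(1),cv2.minAreaRect(p[:,:2].astype(np.float32)))
E
```

```text
stage 11503 [ 549.2 -251.1   14.8] ((531.8287353515625, -284.8074645996094), (863.640625, 233.3831329345703), 83.58573913574219)
fence 2603 [ 556.2 -144.3   38.6] ((541.4991455078125, -165.50326538085938), (135.67027282714844, 752.1176147460938), 7.048316955566406)
```

View pics/w2.png

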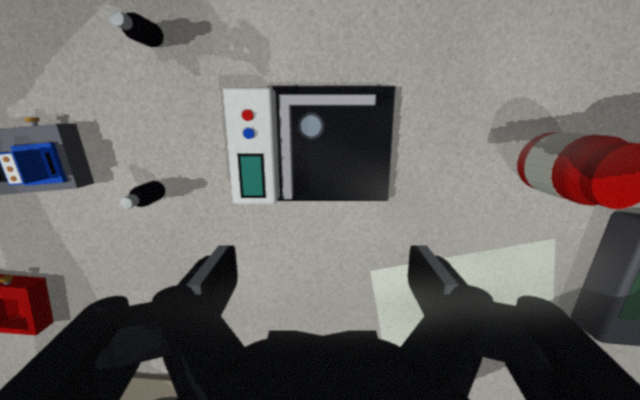

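The wrist view shows the reader with display (250,145), end fence (v≈100, u 280-375), side fence (u≈286, v 95-198) and inner corner about (291,105). The bottles are at (140,30) and (145,193), and blue is in the dock at left. I'll fit the fence inner edges.

```bash
cat >> h.py <<'E'
def plane(im,uv,z):
    uv=np.atleast_2d(uv).astype(float);d=np.c_[(uv[:,0]-im['cx'])/im['fx'],(uv[:,1]-im['cy'])/im['fy'],np.ones(len(uv))]@im['T'][:3,:3].T
    o=im['T'][:3,3];return o+d*((z-o[2])/d[:,2])[:,None]
def line(p):
    vx,vy,x,y=cv2.fitLine(p[:,:2].astype(np.float32),cv2.DIST_HUBER,0,.01,.01).ravel();return np.array([vx,vy]),np.array([x,y])
def cross(a,b):
    k=np.linalg.solve(np.c_[a[0],-b[0]],b[1]-a[1]);return a[1]+k[0]*a[0]
E
python3 - <<'E'
from h import *
im=dict(np.load('pics/w2.npz'));g=cv2.GaussianBlur(cv2.cvtColor(im['color'],cv2.COLOR_RGB2GRAY),(0,0),.8).astype(float)
def drop(a):  # bright->dark half crossing
    j=np.argmax(a);h=(a[j]+a[-1])/2
    k=j+np.argmax(a[j:]<h);return k-1+(a[k-1]-h)/(a[k-1]-a[k])
side=[(279+drop(g[v,279:300]),v) for v in range(145,190)]
end=[(u,93+drop(g[93:115,u])) for u in range(328,370)]
S=line(plane(im,side,38));E=line(plane(im,end,38))
print('side',np.degrees(np.arctan2(S[0][1],S[0][0])),'end',np.degrees(np.arctan2(E[0][1],E[0][0])),'corner',cross(S,E))
# display/stage boundaries for cross check
W=world(im)
for u,v in((286,150),(340,100),(350,150),(250,100),(295,98)):print(u,v,W[v,u].round(1))
# side fence ends check
dark=g[:,350];print('stage rows',[v for v in range(70,230) if g[v,350]<70][::200], [v for v in range(70,230) if g[v,350]<70][-1])
print('stage edges', plane(im,[(350,[v for v in range(70,230) if g[v,350]<70][-1]),([u for u in range(300,420) if g[150,u]<70][-1],150)],14).round(1))
E
```

```text
side 6.049001 end -84.027596 corner [ 599.55884 -179.76921]
286 150 [ 541.9 -180.1   38.7]
340 100 [ 612.  -243.9   38.7]
350 150 [ 548.5 -267.2   15.8]
250 100 [ 599.7 -133.5   52.5]
295 98 [ 608.4 -186.9   39.2]
stage rows [86] 199
stage edges [[ 476.8 -276.8   14. ]
 [ 554.2 -323.7   14. ]]
```

Call:
{"op": "step_arm", "data": {"plan": [{"dx": 0,"dy": -0.14,"dz": 0,"ax": 0,"ay": 0,"az": 0,"gripper": 1},{"dx": 0,"dy": -0.14,"dz": 0,"ax": 0,"ay": 0,"az": 0,"gripper": 1},{"dx": 0,"dy": -0.14,"dz": 0,"ax": 0,"ay": 0,"az": 0,"gripper": 1},{"dx": 0,"dy": -0.14,"dz": 0,"ax": 0,"ay": 0,"az": 0,"gripper": 1},{"dx": 0,"dy": -0.14,"dz": 0,"ax": 0,"ay": 0,"az": 0,"gripper": 1},{"dx": 0,"dy": -0.14,"dz": 0,"ax": 0,"ay": 0,"az": 0,"gripper": 1},{"dx": 0,"dy": -0.14,"dz": 0,"ax": 0,"ay": 0,"az": 0,"gripper": 1},{"dx": 0,"dy": -0.14,"dz": 0,"ax": 0,"ay": 0,"az": 0,"gripper": 1},{"dx": 0,"dy": -0.14,"dz": 0,"ax": 0,"ay": 0,"az": 0,"gripper": 1},{"dx": 0,"dy": -0.14,"dz": 0,"ax": 0,"ay": 0,"az": 0,"gripper": 1},{"dx": -0.14,"dy": -0.14,"dz": 0,"ax": 0,"ay": 0,"az": -0.028,"gripper": 1},{"dx": -0.14,"dy": -0.09,"dz": 0,"ax": 0,"ay": 0,"az": -0.028,"gripper": 1},{"dx": 0,"dy": 0,"dz": 0,"ax": 0,"ay": 0,"az": 0,"gripper": 1},{"dx": 0,"dy": 0,"dz": 0,"ax": 0,"ay": 0,"az": 0,"gripper": 1}]}}

```text
clock: 3.7
eef_pos: [387.2, 244.2, 304.6]
tool_rot: [3.142, -0.001, 0.191]
force: [0.7, -0.1, 0.2]
width: 85.4
gripper_force: 0.0
```

```bash
python3 - <<'E'
from h import *
s,im=wrist('w3');print(s['clock'])
W=world(im);h=cv2.cvtColor(im['color'],cv2.COLOR_RGB2HSV);H,S,V=[h[...,i] for i in range(3)]
box=(W[...,0]>400)&(W[...,0]<560)&(W[...,1]>80)&(W[...,1]<320)
for n,c in(('orange',(H<16)),('blue',(H>100)&(H<130))):
    m=box&(S>130)&c&(W[...,2]>32)&(W[...,2]<45);p=W[m]
    print(n,len(p),p.mean(0).round(1),cv2.minAreaRect(p[:,:2].astype(np.float32)))
m=box&(W[...,2]>66)&(W[...,2]<80)
for lo,hi in((80,205),(205,320)):
    p=W[m&(W[...,1]>lo)&(W[...,1]<hi)];print('rib',len(p),p.mean(0).round(1),cv2.minAreaRect(p[:,:2].astype(np.float32)))
E
```

```text
3.7
orange 1171 [468.4 260.8  38.9] ((468.04327392578125, 261.2540283203125), (52.63273620605469, 55.4176139831543), 10.968791007995605)
blue 1067 [487.3 158.3  38.9] ((484.4674987792969, 172.11624145507812), (53.89516830444336, 97.90202331542969), 11.034603118896484)
rib 673 [487.9 153.4  73.3] ((488.0549621582031, 152.3826904296875), (39.3372917175293, 20.86321449279785), 11.105574607849121)
rib 609 [468.3 260.7  73.6] ((468.1826171875, 260.6581115722656), (38.93345260620117, 18.973278045654297), 10.885676383972168)
```

View pics/w3.png

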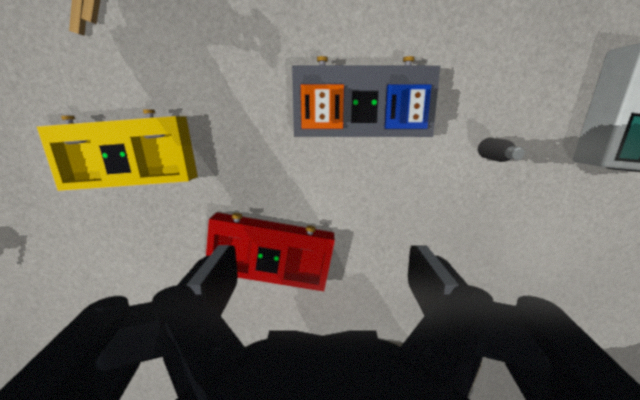

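The grey dock shows orange at (322,105) and blue at (408,105), ribs along its x; the red and yellow docks are empty. The rib is 39 x 19 mm with its top at 73 mm, which matches the given sizes. I'll move above it and part way down.

Call:
{"op": "step_arm", "data": {"plan": [{"dx": 0.138,"dy": 0,"dz": 0,"ax": 0,"ay": 0,"az": 0,"gripper": 1},{"dx": 0.138,"dy": -0.003,"dz": 0.05,"ax": 0,"ay": 0,"az": 0,"gripper": 1},{"dx": 0,"dy": 0,"dz": 0.15,"ax": 0,"ay": 0,"az": 0,"gripper": 1},{"dx": 0,"dy": 0,"dz": 0.15,"ax": 0,"ay": 0,"az": 0,"gripper": 1},{"dx": 0,"dy": 0,"dz": 0.15,"ax": 0,"ay": 0,"az": 0,"gripper": 1},{"dx": 0,"dy": 0,"dz": 0.1,"ax": 0,"ay": 0,"az": 0,"gripper": 1},{"dx": 0,"dy": 0,"dz": 0.05,"ax": 0,"ay": 0,"az": 0,"gripper": 1},{"dx": 0,"dy": 0,"dz": 0,"ax": 0,"ay": 0,"az": 0,"gripper": 1},{"dx": 0,"dy": 0,"dz": 0,"ax": 0,"ay": 0,"az": 0,"gripper": 1}]}}

```text
clock: 4.88
eef_pos: [468.6, 261.3, 110.3]
tool_rot: [-3.141, -0.002, 0.19]
force: [-0.2, 0.4, 0.1]
width: 85.4
gripper_force: 0.0
```

```bash
python3 - <<'E'
from h import *
s,im=wrist('w4');W=world(im)
h=cv2.cvtColor(im['color'],cv2.COLOR_RGB2HSV)
m=(W[...,2]>66)&(W[...,2]<80)&(abs(W[...,0]-468)<35)&(abs(W[...,1]-261)<30);p=W[m]
print(s['eef_pos'],len(p),p.mean(0).round(1),cv2.minAreaRect(p[:,:2].astype(np.float32)))
E
```

```text
[468.617602   261.31310998 110.34241703] 2201 [469.4 261.   73.4] ((467.5425109863281, 260.6105041503906), (40.896583557128906, 20.023391723632812), 11.173293113708496)
```

View pics/w4.png

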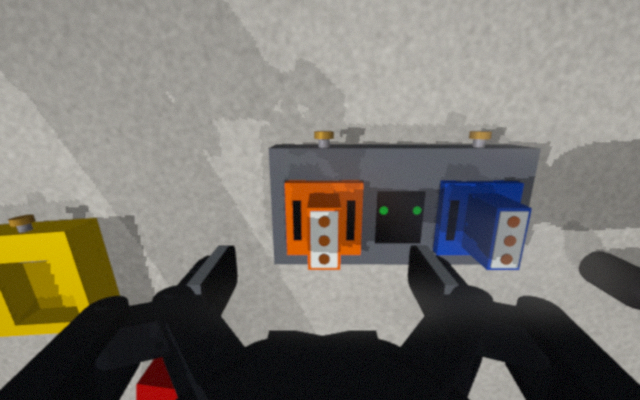

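Wrist view: the orange rib (323,240) is centred between the fingers and aligned. I'll lower and grip.

Call:
{"op": "step_arm", "data": {"plan": [{"dx": -0.002,"dy": 0.001,"dz": 0.06,"ax": 0,"ay": 0,"az": 0,"gripper": 1},{"dx": 0,"dy": 0,"dz": 0.06,"ax": 0,"ay": 0,"az": 0,"gripper": 1},{"dx": 0,"dy": 0,"dz": 0.028,"ax": 0,"ay": 0,"az": 0,"gripper": 1},{"dx": 0,"dy": 0,"dz": 0,"ax": 0,"ay": 0,"az": 0,"gripper": 0},{"dx": 0,"dy": 0,"dz": 0,"ax": 0,"ay": 0,"az": 0,"gripper": 0},{"dx": 0,"dy": 0,"dz": 0,"ax": 0,"ay": 0,"az": 0,"gripper": 0},{"dx": 0,"dy": 0,"dz": 0,"ax": 0,"ay": 0,"az": 0,"gripper": 0},{"dx": 0,"dy": 0,"dz": 0,"ax": 0,"ay": 0,"az": 0,"gripper": 0},{"dx": 0,"dy": 0,"dz": 0,"ax": 0,"ay": 0,"az": 0,"gripper": 0}]}}

```text
clock: 6.05
eef_pos: [467.3, 260.8, 65.5]
tool_rot: [-3.141, -0.001, 0.191]
force: [-1.5, -0.9, 5.5]
width: 18.8
gripper_force: 58.8
```

Call:
{"op": "step_arm", "data": {"plan": [{"dx": 0,"dy": 0,"dz": -0.015,"ax": 0,"ay": 0,"az": 0,"gripper": 0},{"dx": 0,"dy": 0,"dz": -0.015,"ax": 0,"ay": 0,"az": 0,"gripper": 0},{"dx": 0,"dy": 0,"dz": -0.015,"ax": 0,"ay": 0,"az": 0,"gripper": 0},{"dx": 0,"dy": 0,"dz": -0.015,"ax": 0,"ay": 0,"az": 0,"gripper": 0},{"dx": 0,"dy": 0,"dz": -0.015,"ax": 0,"ay": 0,"az": 0,"gripper": 0},{"dx": 0,"dy": 0,"dz": -0.03,"ax": 0,"ay": 0,"az": 0,"gripper": 0},{"dx": 0,"dy": 0,"dz": -0.03,"ax": 0,"ay": 0,"az": 0,"gripper": 0},{"dx": 0,"dy": 0,"dz": -0.1,"ax": 0,"ay": 0,"az": 0,"gripper": 0},{"dx": 0,"dy": 0,"dz": -0.15,"ax": 0,"ay": 0,"az": 0,"gripper": 0},{"dx": 0,"dy": 0,"dz": -0.15,"ax": 0,"ay": 0,"az": 0,"gripper": 0},{"dx": 0,"dy": 0,"dz": 0,"ax": 0,"ay": 0,"az": 0,"gripper": 0},{"dx": 0,"dy": 0,"dz": 0,"ax": 0,"ay": 0,"az": 0,"gripper": 0}]}}

```text
clock: 7.55
eef_pos: [466.5, 260.3, 225.3]
tool_rot: [3.141, 0.001, 0.191]
force: [-0.5, 0.4, -2.0]
width: 18.8
gripper_force: 61.1
```

```bash
python3 - <<'E'
from h import *
s,im=wrist('w5');W=world(im);x=s['eef_pos'];print(x)
L=(W-x)@tool(s)[:3,:3]
h=cv2.cvtColor(im['color'],cv2.COLOR_RGB2HSV);o=(h[...,0]<16)&(h[...,1]>130)&(h[...,2]>60)&(abs(L[...,1])<60)&(L[...,2]<100)&(L[...,2]>-20)
p=L[o];print(len(p),p.min(0),p.max(0),np.median(p,0))
q=p[(p[:,2]>18)&(p[:,2]<45)];print(cv2.minAreaRect(q[:,:2].astype(np.float32)),np.percentile(q,[2,50,98],axis=0))
E
```

```text
[466.48004727 260.34769306 225.33551544]
5966 [-20.0924466  -27.46698013 -17.55530084] [27.58186795 26.6455861  53.50862171] [20.10985304 -0.74149387 26.03252877]
((12.954061508178711, -0.43649864196777344), (29.22256088256836, 54.01899337768555), 0.16517984867095947) [[  2.41009938 -26.69951387  20.65543925]
 [ 20.69163508  -0.74848561  26.54548013]
 [ 27.32221024  25.70411014  33.04349308]]
```

View pics/w5.png

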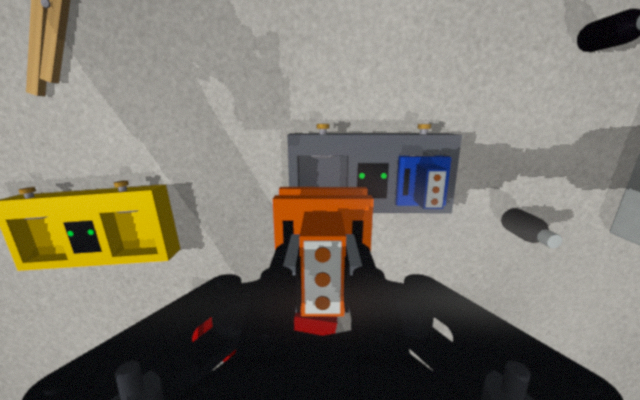

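The orange cartridge is held square, centred in the tool to 0.5 mm (base front at v≈195). The left pocket is empty and blue is still seated. I'll carry it high over the bottles to the stage, set back from the corner.

Call:
{"op": "step_arm", "data": {"plan": [{"dx": -0.002,"dy": 0.07,"dz": 0,"ax": 0,"ay": 0,"az": 0,"gripper": 0},{"dx": -0.002,"dy": 0.14,"dz": 0,"ax": 0,"ay": 0,"az": 0,"gripper": 0},{"dx": -0.002,"dy": 0.14,"dz": 0,"ax": 0,"ay": 0,"az": 0,"gripper": 0},{"dx": -0.002,"dy": 0.14,"dz": 0,"ax": 0,"ay": 0,"az": 0,"gripper": 0},{"dx": -0.002,"dy": 0.14,"dz": 0,"ax": 0,"ay": 0,"az": 0,"gripper": 0},{"dx": -0.002,"dy": 0.14,"dz": 0,"ax": 0,"ay": 0,"az": 0,"gripper": 0},{"dx": -0.002,"dy": 0.14,"dz": 0,"ax": 0,"ay": 0,"az": 0,"gripper": 0},{"dx": -0.002,"dy": 0.14,"dz": 0,"ax": 0,"ay": 0,"az": 0,"gripper": 0},{"dx": -0.002,"dy": 0.14,"dz": 0,"ax": 0,"ay": 0,"az": 0,"gripper": 0},{"dx": -0.002,"dy": 0.14,"dz": 0,"ax": 0,"ay": 0,"az": 0,"gripper": 0},{"dx": -0.002,"dy": 0.14,"dz": 0,"ax": 0,"ay": 0,"az": 0,"gripper": 0},{"dx": -0.002,"dy": 0.14,"dz": 0,"ax": 0,"ay": 0,"az": 0,"gripper": 0},{"dx": 0,"dy": 0.067,"dz": 0,"ax": 0,"ay": 0,"az": 0,"gripper": 0},{"dx": 0,"dy": 0,"dz": 0,"ax": 0,"ay": 0,"az": 0.054,"gripper": 0},{"dx": 0,"dy": 0,"dz": 0.15,"ax": 0,"ay": 0,"az": 0,"gripper": 0},{"dx": 0,"dy": 0,"dz": 0.15,"ax": 0,"ay": 0,"az": 0,"gripper": 0},{"dx": 0,"dy": 0,"dz": 0.1,"ax": 0,"ay": 0,"az": 0,"gripper": 0},{"dx": 0,"dy": 0,"dz": 0.05,"ax": 0,"ay": 0,"az": 0,"gripper": 0},{"dx": 0,"dy": 0,"dz": 0,"ax": 0,"ay": 0,"az": 0,"gripper": 0},{"dx": 0,"dy": 0,"dz": 0,"ax": 0,"ay": 0,"az": 0,"gripper": 0}]}}

```text
clock: 10.1
eef_pos: [556.1, -234.9, 91.6]
tool_rot: [3.141, -0.002, 0.106]
force: [0.4, -0.0, -2.7]
width: 19.0
gripper_force: 60.9
```

```bash
python3 - <<'E'
from h import *
s,im=wrist('w6');x=s['eef_pos'];print(x,s['tool_rot'],s['force'])
c=np.array([599.6,-179.8]);a=.1056;B=np.array([[np.cos(a),np.sin(a)],[-np.sin(a),np.cos(a)]])
print('tcp in corner frame',B@(x[:2]-c))
E
```

```text
[ 556.13752714 -234.88115161   91.58902941] [ 3.14074027e+00 -1.89717703e-03  1.05961830e-01] [ 0.39860597 -0.02059957 -2.71616801]
tcp in corner frame [-49.02613033 -50.19321025]
```

View pics/w6.png

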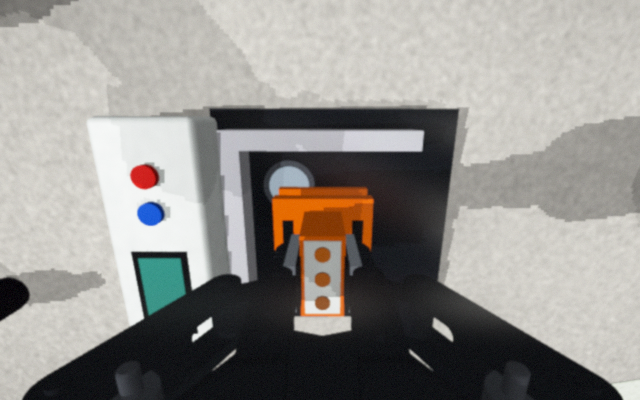

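Wrist view: the cartridge (322,215) hovers over the stage, square to the fences (end fence v≈140, side fence u≈240), about 22 mm clear of each. I'll lower in small steps to touch.

Call:
{"op": "step_arm", "data": {"plan": [{"dx": 0,"dy": 0,"dz": 0.04,"ax": 0,"ay": 0,"az": 0,"gripper": 0},{"dx": 0,"dy": 0,"dz": 0.025,"ax": 0,"ay": 0,"az": 0,"gripper": 0},{"dx": 0,"dy": 0,"dz": 0.004,"ax": 0,"ay": 0,"az": 0,"gripper": 0},{"dx": 0,"dy": 0,"dz": 0,"ax": 0,"ay": 0,"az": 0,"gripper": 0}]}}

```text
clock: 10.65
eef_pos: [555.3, -234.6, 69.6]
tool_rot: [-3.141, 0.0, 0.106]
force: [0.3, -0.1, -1.9]
width: 18.9
gripper_force: 60.9
```

Call:
{"op": "step_arm", "data": {"plan": [{"dx": 0,"dy": 0,"dz": 0.004,"ax": 0,"ay": 0,"az": 0,"gripper": 0},{"dx": 0,"dy": 0,"dz": 0,"ax": 0,"ay": 0,"az": 0,"gripper": 0}]}}

```text
clock: 10.9
eef_pos: [555.3, -234.7, 69.5]
tool_rot: [3.141, -0.0, 0.106]
force: [-2.7, 1.0, 5.5]
width: 19.0
gripper_force: 62.1
```

Contact with the stage (about 8 N). Sliding diagonally to about 1 mm short of both fences.

Call:
{"op": "step_arm", "data": {"plan": [{"dx": 0.02,"dy": -0.02,"dz": 0,"ax": 0,"ay": 0,"az": 0,"gripper": 0},{"dx": 0.02,"dy": -0.02,"dz": 0,"ax": 0,"ay": 0,"az": 0,"gripper": 0},{"dx": 0.02,"dy": -0.02,"dz": 0,"ax": 0,"ay": 0,"az": 0,"gripper": 0},{"dx": 0.01,"dy": -0.01,"dz": 0,"ax": 0,"ay": 0,"az": 0,"gripper": 0},{"dx": 0,"dy": 0,"dz": 0,"ax": 0,"ay": 0,"az": 0,"gripper": 0}]}}

```text
clock: 11.52
eef_pos: [575.1, -212.1, 69.5]
tool_rot: [3.14, -0.002, 0.106]
force: [0.4, -1.4, 4.9]
width: 19.0
gripper_force: 62.0
```

Call:
{"op": "step_arm", "data": {"plan": [{"dx": 0.004,"dy": 0,"dz": 0,"ax": 0,"ay": 0,"az": 0,"gripper": 0},{"dx": 0.004,"dy": 0,"dz": 0,"ax": 0,"ay": 0,"az": 0,"gripper": 0},{"dx": 0,"dy": 0,"dz": 0,"ax": 0,"ay": 0,"az": 0,"gripper": 0}]}}

```text
clock: 11.9
eef_pos: [575.9, -212.0, 69.5]
tool_rot: [3.141, 0.001, 0.105]
force: [-2.7, -1.0, 8.5]
width: 19.5
gripper_force: 62.4
```

Call:
{"op": "step_arm", "data": {"plan": [{"dx": 0.004,"dy": -0.004,"dz": 0,"ax": 0,"ay": 0,"az": 0,"gripper": 0},{"dx": 0,"dy": -0.004,"dz": 0,"ax": 0,"ay": 0,"az": 0,"gripper": 0},{"dx": 0,"dy": 0,"dz": 0,"ax": 0,"ay": 0,"az": 0,"gripper": 0}]}}

```text
clock: 12.28
eef_pos: [576.4, -211.4, 69.6]
tool_rot: [3.138, 0.001, 0.104]
force: [-3.5, -4.1, 8.4]
width: 19.2
gripper_force: 62.2
```

Call:
{"op": "step_arm", "data": {"plan": [{"dx": 0.002,"dy": -0.006,"dz": 0,"ax": 0,"ay": 0,"az": 0,"gripper": 0},{"dx": 0.002,"dy": -0.006,"dz": 0,"ax": 0,"ay": 0,"az": 0,"gripper": 0},{"dx": 0,"dy": 0,"dz": 0,"ax": 0,"ay": 0,"az": 0,"gripper": 0}]}}

```text
clock: 12.65
eef_pos: [576.2, -209.2, 69.6]
tool_rot: [3.137, 0.003, 0.103]
force: [-5.7, -6.9, 8.8]
width: 19.0
gripper_force: 62.5
```

```bash
python3 - <<'E'
from h import *
s,im=wrist('w7');x=s['eef_pos'];print(s['force'],s['torque'],s['tool_rot'])
c=np.array([599.6,-179.8]);a=.1056;B=np.array([[np.cos(a),np.sin(a)],[-np.sin(a),np.cos(a)]])
print('tcp in corner frame',B@(x[:2]-c))
cv2.imwrite('pics/crop7.png',cv2.resize(im['color'][90:310,160:480],(800,550),interpolation=cv2.INTER_CUBIC)[:,:,::-1])
E
```

```text
[-5.74719972 -6.88862745  8.76921681] [-1.34607852  1.27333597  0.01925123] [3.13712319e+00 2.77056308e-03 1.03120248e-01]
tcp in corner frame [-26.34290781 -26.79040831]
```

View pics/crop7.png

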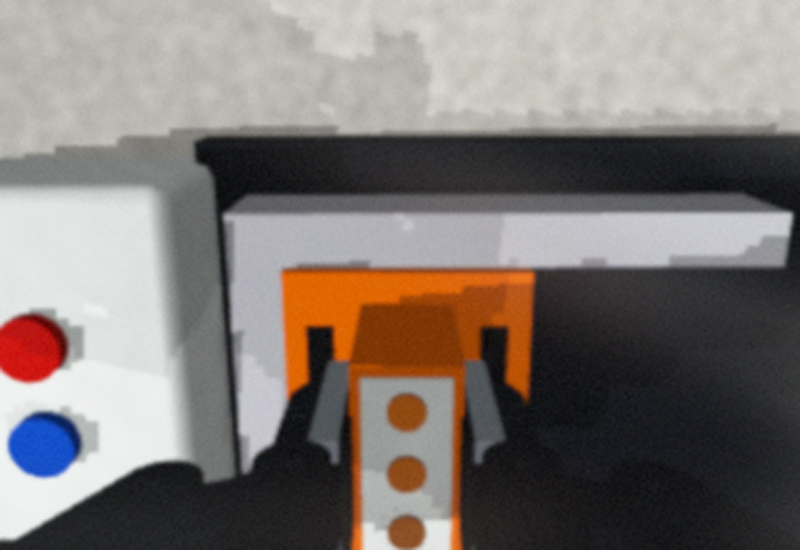

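The crop shows the base touching the end fence along its front edge (v≈268) and the side fence at u≈285, with no gap seen. I'll press firmer on both, with slightly more down force to keep it flat.

Call:
{"op": "step_arm", "data": {"plan": [{"dx": 0.003,"dy": -0.003,"dz": 0.002,"ax": 0,"ay": 0,"az": 0,"gripper": 0},{"dx": 0.003,"dy": -0.003,"dz": 0.002,"ax": 0,"ay": 0,"az": 0,"gripper": 0},{"dx": 0,"dy": 0,"dz": 0,"ax": 0,"ay": 0,"az": 0,"gripper": 0},{"dx": 0,"dy": 0,"dz": 0,"ax": 0,"ay": 0,"az": 0,"gripper": 0}]}}

```text
clock: 13.2
eef_pos: [576.3, -209.1, 69.7]
tool_rot: [3.135, 0.005, 0.102]
force: [-10.9, -9.5, 19.5]
width: 19.3
gripper_force: 64.1
```

Slight tilt towards the fences (about 0.35°) from arm compliance. I'll counter-tilt the command a little and press y a bit more.

Call:
{"op": "step_arm", "data": {"plan": [{"dx": 0.001,"dy": -0.003,"dz": 0,"ax": 0.004,"ay": 0.004,"az": -0.002,"gripper": 0},{"dx": 0.001,"dy": -0.003,"dz": 0,"ax": 0.004,"ay": 0.003,"az": -0.002,"gripper": 0},{"dx": 0,"dy": 0,"dz": 0,"ax": 0,"ay": 0,"az": 0,"gripper": 0},{"dx": 0,"dy": 0,"dz": 0,"ax": 0,"ay": 0,"az": 0,"gripper": 0}]}}

```text
clock: 13.7
eef_pos: [576.1, -209.2, 69.4]
tool_rot: [-3.137, -0.005, 0.106]
force: [-12.2, -10.5, 18.3]
width: 18.8
gripper_force: 63.9
```

Call:
{"op": "step_arm", "data": {"plan": [{"dx": 0.002,"dy": -0.004,"dz": 0,"ax": -0.003,"ay": -0.003,"az": 0,"gripper": 0},{"dx": 0,"dy": 0,"dz": 0,"ax": 0,"ay": 0,"az": 0,"gripper": 0},{"dx": 0,"dy": 0,"dz": 0,"ax": 0,"ay": 0,"az": 0,"gripper": 0}]}}

```text
clock: 14.08
eef_pos: [576.2, -209.0, 69.5]
tool_rot: [3.14, 0.0, 0.106]
force: [-11.9, -13.1, 18.8]
width: 19.0
gripper_force: 63.8
```

```bash
python3 - <<'E'
from h import *
for i in range(4):
    s,im=wrist('w8');print(s['clock'],s['force'].round(1),s['tool_rot'].round(4),s['eef_pos'].round(2),s['gripper_force'])
t=snap('scene','s8')
a=cv2.resize(t['color'][170:360,120:420],(800,507),interpolation=cv2.INTER_CUBIC);cv2.imwrite('pics/crop8.png',a[:,:,::-1])
E
```

```text
14.075 [-11.9 -13.1  18.8] [3.1403e+00 3.0000e-04 1.0570e-01] [ 576.21 -209.01   69.49] 63.81639003753662
14.125 [-12.4 -13.9  17.9] [3.1404e+00 3.0000e-04 1.0570e-01] [ 576.17 -209.01   69.48] 63.814988136291504
14.175 [-12.3 -13.8  18.2] [3.1404e+00 3.0000e-04 1.0570e-01] [ 576.19 -208.98   69.47] 63.81330907344818
14.225 [-12.  -13.9  18.1] [3.1404e+00 2.0000e-04 1.0570e-01] [ 576.21 -208.97   69.49] 63.813777565956116
```

View pics/crop8.png

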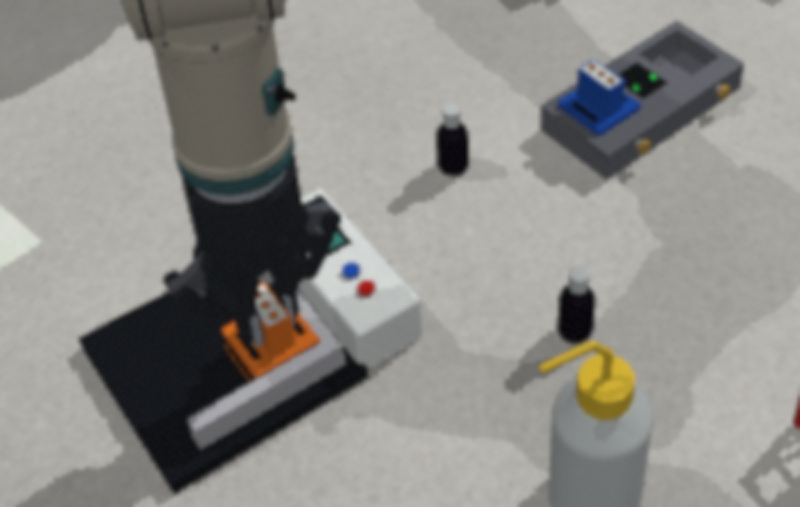

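The crop shows orange in the fence corner (270,335), held upright and level. Blue is still docked (600,95) and both bottles are standing (453,145) and (577,305). The pushes are steady, about 12 to 14 N on each fence, so I'm handing it in.

```bash
python3 -c "
from cell import ctrl;print(ctrl.finish_job())"
```

```text
the job is handed in; nothing more can be done
None
```

The job is handed in at about 14 s: the orange cartridge sits flat in the reader's corner with no gap seen at either fence, still gripped at about 64 N and pressed with about 12–14 N on each fence; blue is still in the dock and both bottles are standing.

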